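# Close a wooden box and run it under the bridge bar of the height gauge

## Task

The finished box has to fit its card sleeve, so close it and prove its height on the wooden gauge. Its stiff lid still stands proud: press it fully home, firmly but without leaning on it. Then square the box to the fence, slide it along and right under the bar without forcing it against bar or rails, and draw it out on the other side until it rests against the end stop, closed; let go of it there and leave the jar, the bauble and the paint tube standing or lying where they are.

Things in the scene. Friction and masses are not known exactly. Their poses are not given: they have to be found in the camera images.
- gauge: shop-made height gauge fixed on the table: plywood board 134 x 350 x 18 mm, its top (the bed) 18 mm above the table. Origin on the table under the middle of the bridge bar and of the channel; y along the channel, the way the box goes (infeed -y, outfeed +y), z up. Board from y = -190 to +160 mm, x = -67 to +67 mm
- bridge: the fixed bridge on the gauge, same origin and axes: flat aluminium bar 134 mm long across the channel (along x), 25 mm wide (y = -12.5 to +12.5 mm), 10 mm thick, on two wooden posts (x = 46.5 to 64.5 mm on either side). Underside 44 mm above the bed (62 mm above the table), top 72 mm, screw heads 77 mm above the table
- bar_mid (a point): middle of the underside of the bridge bar, 62 mm above the table; axes as the gauge
- rails: the two low wooden rails and the end stop on the gauge's bed, same origin and axes as the gauge; see channel_mouth and stop_face. The box slides on the bed under 2 to 5 N; a steady rise above that means that it has met a rail, the stop or the bar
- channel_mouth (a point): on the bed where the channel begins, 12 mm before the middle of the bar (-y), axes as the gauge. Two wooden rails, 12 mm high and thick, bound the channel: inner faces at x = +32 mm (the fence, along the whole board) and x = -32 mm (the guide, from here to the end stop); before the mouth the guide flares out to x = -51 mm over 35 mm, and farther out that side is open
- stop_face (a point): on the bed at the middle of the end stop's face, 145 mm beyond the middle of the bar (+y of the gauge); the stop is a wooden strip 18 mm high across the channel; axes as the gauge
- box: brown wooden box 60 mm wide (x), 110 mm long (y), 42 mm high when closed (body 34 mm, lid 8 mm with the same outline), about 0.3 kg. Starts on the infeed bed, 10 to 24 mm off the channel's middle line towards -x, up to 8 degrees askew. Origin in the middle of its underside, y along its length, z up. Closed, it has 2 mm to spare under the bar and 2 mm on either side in the channel
- box_lid (a joint): how far the lid stands proud of its closed place, m: 0 is fully home, it starts at 0.004 to 0.008 (limit 0.010). The lid is a stiff plug fit that stays where it is left: it goes straight down under a push of about 18 N anywhere on it, then meets the body hard; 20 to 25 N is plenty
- lid_top (a point): middle of the flat raised panel (48 x 98 mm, 2 mm high) on top of the lid; 42 mm above the box's underside when the lid is home
- jar_orange: bystander: glass paint jar with screw lid, 62 mm across, 79 mm high, beyond the gauge's left end; origin in the middle of its underside
- bauble: bystander: round painted bauble standing in a card ring, 72 mm across, 100 mm high, to the left of the gauge; origin in the middle of its underside
- tube: bystander: aluminium paint tube lying on the table, 90 x 34 x 22 mm, to the right of the gauge; origin in the middle of its underside

How it is judged:
On the way, in this order (a step that is already met when the one before it is completed fails the run):
1. the lid has been pressed home while the box is still on the infeed side of the bar (value of joint box_lid below 0.002 m and y of box in the frame of gauge below -0.066 m), for 0.2 s.
2. the closed box lies on the bed inside the channel with its middle under or just past the bar, the bar over it (z of box in the frame of gauge between 0.014 and 0.022 m and x of box in the frame of gauge between -0.005 and 0.005 m and y of box in the frame of gauge between -0.01 and 0.06 m), for 0.1 s.
At the end, for the whole second after the job is handed in: the box lies flat on the bed of the outfeed side, within the channel (5 mm of its middle line), its front end against the end stop (within 2.5 mm), its lid home (within 2 mm), at rest and released (z of box in the frame of gauge between 0.014 and 0.022 m and x of box in the frame of gauge between -0.005 and 0.005 m and value of joint box_lid below 0.002 m and y of box in the frame of gauge between 0.0875 and 0.095 m and linear speed of box below 0.01 m/s and contact force between box and the fingers below 0.1 N); the robot touches nothing.
It fails at once if the box or its lid is forced against the bridge (more than 15 N) (contact force between box and bridge above 15 N).
It fails at once if the box is shoved against the fence, the guide or the end stop with more than 20 N (contact force between box and rails above 20 N).
It fails at once if the box is leaned on: pressed on the gauge with more than 35 N (contact force between box and gauge above 35 N).
It fails at once if the jar, the bauble or the paint tube is moved by more than 20 mm or tipped (distance of any of jar_orange, bauble, tube from where it was at the start of the episode above 0.02 m or angle between any of jar_orange, bauble, tube's own z axis and vertical above 0.3 rad).
It also fails if it takes over 64 s, if anything falls off the work surface, if the arm or the gripper's body presses on something with over 40 N, if the wrist force passes 120 N, or if a joint passes its speed limit or range.

## Robot

A 6-joint arm with a two-finger parallel gripper is mounted at the origin on a cart in front of the work surface, level with it; the furniture and walls round the work are solid. World frame = base frame: x ahead of the robot, y to its left, z up, the work surface at z = 0. Lengths are in m, angles in rad, forces in N, time in s.
With the tool pointing down it reaches from about 0.35 to 0.775 m from the base axis. Payload 7.3 kg.
Tool frame: the origin (TCP) lies at the centre of the arm's flange, where the gripper is bolted on; the fingertips stand 178 mm ahead of it and the grasp point (between the pads) lies 159 mm ahead of it; z points along the fingers, y is the line along which they close (so a half turn about z gives the same grasp; the last joint's range is limited). The gripper opens to 92 mm and grips with 3 to 60 N. Pads are 19 mm wide; open, the fingers measure 130 mm over their backs; the gripper's body (75 mm by 190 mm) begins 47 mm behind the grasp point.
Start: joints at [1.066, 0.342, 1.524, -0, 1.275, -0.146], TCP at [0.184, 0.492, 0.405] pointing down, gripper open.
Joint ranges: [-2.53, 2.53], [-0.77, 2.02], [0.04, 2.7], [-1, 4.14], [0.28, 2.66], [-3.11, 3.11]. Speed limits (rad/s): [2.57, 2.57, 3.14, 3.14, 3.14, 3.14].

## Interface

Orientations are given as [roll, pitch, yaw] about the fixed x, y, z axes, in that order (R = Rz(yaw) Ry(pitch) Rx(roll)).
In Python, from cell import telemetry, vision, ticket gives the robot as it stands.
- The arm moves only by the shell command python3 -m crank 'ROWS' [FORCE]. ROWS is JSON, a list of rows, each a list of 5 numbers: the gripper command: -1 is shut, 1 is fully open, values between are in proportion, then the shift along the tool's x, y, z in mm, then the turn about the tool's z in rad. In form: [[fingers, dx, dy, dz, roll], ...]. A call has 1 to 12 rows; each row is the pose to reach, as a shift and turn from the pose commanded when the call began, along the tool's axes at that moment; what a row does not reach only later rows make up. A row lasts 1/12 s, in which the tool goes at most 41.7 mm and 7.16 degrees, less where a joint would pass 70% of its speed; a pose out of reach is approached as far as the arm can. A call with a gripper value outside its range is refused whole. The fingers move at their own pace and stop on an object; FORCE is the grip in N (left out, the last holds). Time passes only in rows, so rows that repeat a pose let the fingers close. It gives the time, the measured TCP pose, the force, the opening and the grip force at its end, in the units of the state.
- telemetry.observe(): the state, without advancing time (a new reading comes with each control period).
- vision.read_camera(name): name is "scene" or "top"; returns (picture, depth): 384x512x3 uint8, red, green, blue; 384x512 float32, m along the optical axis (not along the pixel's ray), 0 where there is no reading.
- vision.get_calibration(name): a dict with "camera_matrix" (3x3 intrinsics, pixels), "rvec" (rotation vector, rad) and "tvec" (3), from world to camera coordinates, as OpenCV has them. Camera axes: x right, y down, z forward; pixel columns grow to the right and rows downward; lengths in m; the calibration is good to about 2 mm. A picture is of the moment at which its call begins. get_calibration takes no time and is no camera call.
- ticket.hand_in(): hands the job in; it is judged then, once.
The state is a dict: "time": time; "qpos": joint angles; "qvel": joint speeds; "joint_efforts": joint torques, N m; "tool_pos": TCP position; "tool_rot": TCP orientation; "contact_force": force on the tool from outside, world axes, zero at the start; "torque": the same for the moment, N m; "opening": finger opening in m; "grip_force": force on a finger pad.
Only numpy, scipy, OpenCV 4.12 (cv2) and the standard library are available. Lean on these libraries where they do the work, as an engineer would, in place of code of your own. Each camera call takes 0.05 s, during which the arm holds its last target. There are 200 camera calls.

## Working session

There is one attempt and no reset: what is moved stays moved. The work goes in short steps, Python scripts to look and compute and a shell command to move; the robot and the scene stay as the last step left them, time stands still between calls to the robot, and variables do not carry over. Pictures are saved under pics/ and viewed, at most 10 in all, crops included, and the job is handed in when it is done.

```bash
mkdir -p pics; ls
python3 - <<'E'
from cell import telemetry, vision
import cv2,numpy as np
for n in("top","scene"):
    p,d=vision.read_camera(n); np.savez(f"pics/{n}0.npz",p=p,d=d)
    cv2.imwrite(f"pics/{n}0.png",p[:,:,::-1]); c=vision.get_calibration(n); print(n,c)
print(telemetry.observe())
a=cv2.imread("pics/top0.png");b=cv2.imread("pics/scene0.png")
E
```

```text
pics
top {'camera_matrix': array([[485.24238219,   0.        , 253.58503326],
       [  0.        , 485.24238219, 186.496565  ],
       [  0.        ,   0.        ,   1.        ]]), 'rvec': array([ 2.14701354, -2.16563986,  0.11152815]), 'tvec': array([-0.24799001,  0.50894449,  1.50858866])}
scene {'camera_matrix': array([[489.84896615,   0.        , 251.87624575],
       [  0.        , 489.84896615, 181.49076579],
       [  0.        ,   0.        ,   1.        ]]), 'rvec': array([ 2.30174085, -0.60873932,  0.24171891]), 'tvec': array([-0.55718139,  0.06435594,  1.60763538])}
{'time': 0.1, 'qpos': array([ 1.06600108e+00,  3.42650470e-01,  1.52489586e+00, -4.60486347e-05,
        1.27544260e+00, -1.46006687e-01]), 'qvel': array([-0.00045299, -0.00060853, -0.00443532,  0.00260412, -0.0002947 ,
        0.00114697]), 'joint_efforts': array([ 1.52243825e-03, -4.32003629e+01, -2.44693726e+01,  7.17912172e-02,
        5.24656812e-02, -7.76056390e-05]), 'tool_pos': array([0.18427829, 0.49146787, 0.40412459]), 'tool_rot': array([-3.14020483e+00, -1.59574451e-04,  2.78281742e+00]), 'contact_force': array([0.15147381, 0.1720493 , 0.61547315]), 'torque': array([0.05176777, 0.01884454, 0.0226983 ]), 'grip_force': 0.0, 'opening': 0.0916746315948193}
```

View pics/top0.png

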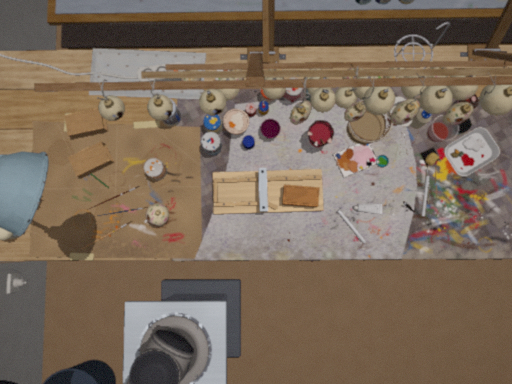

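View pics/scene0.png

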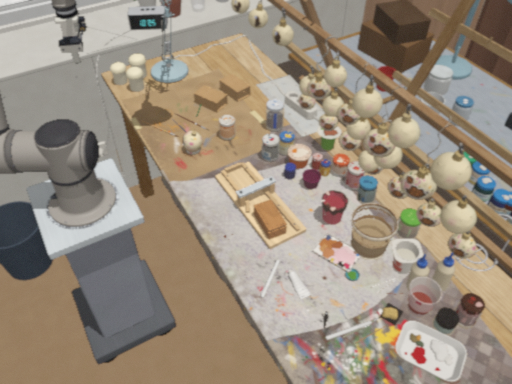

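The top view shows the gauge at columns 213–323, rows 170–213. The bar is at about (263,190) and the box at about (301,196), on the infeed side, so the outfeed is to the left (world +y). The tube is at (368,208), the bauble at (157,214) and the jar at (153,168). Next I'll measure them.

```bash
cat > h.py <<'E'
import numpy as np,cv2
from cell import vision,telemetry
def ray(n,uv,z):
    c=vision.get_calibration(n);K=c["camera_matrix"];R=cv2.Rodrigues(c["rvec"])[0];t=c["tvec"]
    C=-R.T@t; uv=np.atleast_2d(uv).astype(float)
    d=(R.T@np.linalg.inv(K)@np.c_[uv,np.ones(len(uv))].T).T
    return C+d*((z-C[2])/d[:,2])[:,None]
def cloud(n,d):
    c=vision.get_calibration(n);K=c["camera_matrix"];R=cv2.Rodrigues(c["rvec"])[0];t=c["tvec"]
    v,u=np.indices(d.shape); P=np.stack([(u-K[0,2])/K[0,0]*d,(v-K[1,2])/K[1,1]*d,d],-1)
    return (P-t)@R
def proj(n,P):
    c=vision.get_calibration(n)
    return cv2.projectPoints(np.float64(P),c["rvec"],c["tvec"],c["camera_matrix"],None)[0][:,0]
E
python3 - <<'E'
from h import *
f=np.load("pics/top0.npz");p,d=f["p"],f["d"]
P=cloud("top",d)
r=(slice(160,225),slice(200,335))
crop=cv2.resize(p[r][:,:,::-1],None,fx=5.9,fy=5.9,interpolation=cv2.INTER_CUBIC);cv2.imwrite("pics/c1.png",crop)
for (u,v) in [(263,190),(301,196),(301,190),(240,192),(225,176),(250,225),(153,168),(157,212),(368,208)]: print(u,v,P[v,u].round(4))
hsv=cv2.cvtColor(p,cv2.COLOR_RGB2HSV)
for (u,v) in [(263,190),(301,196),(240,192),(301,208)]: print(hsv[v,u],p[v,u])
E
```

```text
263 190 [ 0.4912 -0.2818  0.0657]
301 196 [ 0.4718 -0.3986  0.0638]
301 190 [ 0.4902 -0.3989  0.0653]
240 192 [ 0.4912 -0.2087  0.0135]
225 176 [ 0.5427 -0.1611  0.0168]
250 225 [ 0.3861 -0.2397  0.0054]
153 168 [0.5617 0.0573 0.0756]
157 212 [0.4246 0.0399 0.0895]
368 208 [ 0.4366 -0.615   0.0107]
[110  12 189] [180 183 189]
[ 13 147 154] [154 105  65]
[ 17  80 187] [187 162 128]
[ 17  82 199] [199 172 135]
```

View pics/c1.png

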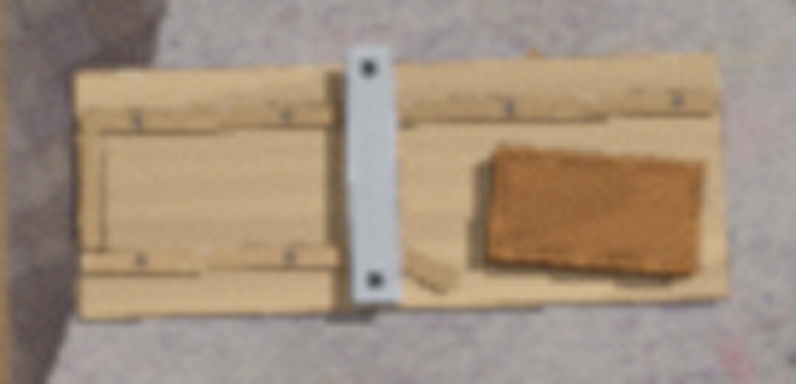

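The enlarged top crop shows the fence as the full-length rail at the top. The box is off it towards the robot and a few degrees askew, and the stop is at the left end. Now I'll fit rectangles on the correct planes.

```bash
cat > meas.py <<'E'
from h import *
def masks(p):
    s=6; x0,y0=195,155
    c=cv2.resize(p[155:230,195:340],None,fx=s,fy=s,interpolation=cv2.INTER_CUBIC)
    h=cv2.cvtColor(c,cv2.COLOR_RGB2HSV)
    H,S,V=h[...,0],h[...,1].astype(int),h[...,2]
    m={"box":(S>115)&(H<22),"wood":(S>48)&(H<26)&(V>90),"bar":(S<35)&(V>150)&(H>95)}
    return m,s,x0,y0
def big(m):
    m=cv2.morphologyEx(m.astype(np.uint8),cv2.MORPH_OPEN,np.ones((9,9)))
    return m
def rect(p,k,z):
    m,s,x0,y0=masks(p); M=m[k]
    if k=="wood": M=M|m["bar"]
    M=big(M)
    n,l,st,_=cv2.connectedComponentsWithStats(M); i=1+np.argmax(st[1:,4]); M=(l==i).astype(np.uint8)
    c=max(cv2.findContours(M,0,cv2.CHAIN_APPROX_NONE)[0],key=len)[:,0]
    uv=(c+.5)/s-.5+[x0,y0]
    w=ray("top",uv,z)[:,:2]
    (cx,cy),(a,b),ang=cv2.minAreaRect((w*1000).astype(np.float32))
    bx=cv2.boxPoints(((cx,cy),(a,b),ang))
    e=[bx[1]-bx[0],bx[2]-bx[1]]; L=max(e,key=np.linalg.norm); W=min(e,key=np.linalg.norm)
    return np.array([cx,cy]),np.linalg.norm(L),np.linalg.norm(W),L/np.linalg.norm(L)
E
python3 - <<'E'
from meas import *
p=np.load("pics/top0.npz")["p"]
for k,z in(("wood",.018),("bar",.072),("box",.066)):
    c,L,W,e=rect(p,k,z); e=e if abs(e[1])<abs(e[0]) else e*np.sign(e[1])
    print(k,c.round(1),round(L,1),round(W,1),"yaw from +y deg",np.degrees(np.arctan2(-e[0],e[1])).round(2))
E
```

```text
wood [ 496.7 -382.8] 176.6 140.3 yaw from +y deg 0.75
bar [ 495.5 -279.9] 135.7 26.3 yaw from +y deg -89.91
box [ 472.8 -395.7] 111.9 63.0 yaw from +y deg -5.0
```

Run:
```python
from meas import *
p=np.load("pics/top0.npz")["p"]
m,s,x0,y0=masks(p)
M=cv2.morphologyEx((m["wood"]|m["bar"]).astype(np.uint8),cv2.MORPH_CLOSE,np.ones((31,31)))
M=cv2.morphologyEx(M,cv2.MORPH_OPEN,np.ones((41,41)))
ys=[];E={"top":[],"bot":[],}
for u in list(range(int((216-x0)*s),int((252-x0)*s),6))+list(range(int((272-x0)*s),int((318-x0)*s),6)):
    v=np.flatnonzero(M[:,u]); E["top"].append((u,v[0]));E["bot"].append((u,v[-1]+1))
for k,a in E.items():
    w=ray("top",(np.array(a)+[.5,0])/s-.5+[x0,y0],.018)
    q=np.polyfit(w[:,1],w[:,0],1); r=np.polyval(q,w[:,1])-w[:,0]
    print(k,"slope dx/dy deg",np.degrees(q[0]).round(2),"x at y=-.28:",np.polyval(q,-.28).round(4),"res",r.std().round(4))
for r in (170-y0+10,205-y0): 
    u=np.flatnonzero(M[int(r*s)]); w=ray("top",np.array([[u[0],r*s],[u[-1]+1,r*s]])/s-.5+[x0,y0],.018);print(w.round(4))
# bar ends/screws
c,L,W,e=rect(p,"bar",.072);print(c,e)
f=np.array([[74,72],[80,320],[718,55],[727,297]])/5.9-.5+[200,160]
print(ray("top",f,.018).round(4))
print(proj("top",[[.4955,-.28,.072]]))
```

```text
top slope dx/dy deg 1.35 x at y=-.28: 0.593 res 0.0142
bot slope dx/dy deg 0.86 x at y=-.28: 0.3901 res 0.0177
[[ 0.5322 -0.0635  0.018 ]
 [ 0.5282 -0.4816  0.018 ]]
[[ 0.4521 -0.064   0.018 ]
 [ 0.448  -0.5238  0.018 ]]
[ 495.52926636 -279.91268921] [0.99999875 0.00155566]
[[ 0.5568 -0.1196  0.018 ]
 [ 0.4222 -0.1231  0.018 ]
 [ 0.5627 -0.4687  0.018 ]
 [ 0.4315 -0.4704  0.018 ]]
[[262.424198   188.40677786]]
```

```bash
cat > go.py <<'E'
import sys
from h import *
def rel(P,yawdeg=None):
    s=telemetry.observe(); r=s["tool_rot"]; 
    from scipy.spatial.transform import Rotation as Ro
    R=Ro.from_euler("xyz",r).as_matrix()
    d=R.T@(np.array(P)-s["tool_pos"])*1000
    roll=0 if yawdeg is None else -((yawdeg-np.degrees(r[2])+180)%360-180)*np.pi/180
    print("d",d.round(1),"roll",round(roll,3)); return d,roll
if __name__=="__main__": rel([float(x) for x in sys.argv[1:4]],float(sys.argv[4]) if len(sys.argv)>4 else None)
E
python3 go.py .5 .1 .404 85
python3 - <<'E'
from h import *
# fence inner edge top (z .030) and guide inner edge, stop face
f=lambda a:np.array(a)/5.9-.5+[200,160]
print("fence",ray("top",f([[135,131],[200,129],[420,125],[600,120]]),.018).round(4))
print("guide",ray("top",f([[110,249],[320,245]]),.030).round(4))
print("bar",ray("top",f([[345,47],[390,47],[354,302],[399,302]]),.072).round(4))
E
```

```text
d [-4.331e+02 -2.557e+02  4.000e-01] roll 1.299
fence [[ 0.5243 -0.1528  0.018 ]
 [ 0.525  -0.188   0.018 ]
 [ 0.5261 -0.307   0.018 ]
 [ 0.5279 -0.4042  0.018 ]]
guide [[ 0.4593 -0.1403  0.03  ]
 [ 0.4604 -0.2525  0.03  ]]
bar [[ 0.5607 -0.2669  0.072 ]
 [ 0.5605 -0.2905  0.072 ]
 [ 0.4271 -0.2704  0.072 ]
 [ 0.4269 -0.2937  0.072 ]]
```

```bash
python3 -m crank '[[-1,-433,-256,0,0.6],[-1,-433,-256,0,1.3],[-1,-433,-256,0,1.3],[-1,-433,-256,0,1.3],[-1,-433,-256,0,1.3],[-1,-433,-256,0,1.3],[-1,-433,-256,0,1.3],[-1,-433,-256,0,1.3],[-1,-433,-256,0,1.3],[-1,-433,-256,0,1.3],[-1,-433,-256,0,1.3],[-1,-433,-256,0,1.3]]' 10; python3 go.py .473 -.396 .28 85
```

```text
time: 1.1
tool_pos: [0.4988, 0.1002, 0.4045]
tool_rot: [-3.141, -0.0, 1.48]
contact_force: [0.1, 0.5, 0.9]
opening: 0.0165
grip_force: 0.0
d [-496.5   19.6  124.4] roll -0.004
```

```bash
python3 -m crank '[[-1,-496,20,20,0],[-1,-496,20,20,0],[-1,-496,20,20,0],[-1,-496,20,20,0],[-1,-496,20,20,0],[-1,-496,20,20,0],[-1,-496,20,20,0],[-1,-496,20,20,0],[-1,-496,20,20,0],[-1,-496,20,124,0],[-1,-496,20,124,0],[-1,-496,20,124,0]]'; python3 -m crank '[[-1,0,0,0,0],[-1,0,0,0,0],[-1,0,0,0,0],[-1,0,0,0,0]]'; python3 go.py .473 -.396 .249 85
python3 - <<'E'
from h import *
p,d=vision.read_camera("scene");cv2.imwrite("pics/s1.png",cv2.resize(p[130:290,170:360,::-1],None,fx=4,fy=3.7))
E
```

```text
time: 2.1
tool_pos: [0.4751, -0.3668, 0.3051]
tool_rot: [3.141, 0.0, 1.482]
contact_force: [0.8, 0.7, 1.0]
opening: 0.0007
grip_force: 0.0
time: 2.43
tool_pos: [0.4762, -0.3642, 0.3076]
tool_rot: [3.14, 0.001, 1.484]
contact_force: [0.4, 0.5, -0.2]
opening: 0.0004
grip_force: 0.0
d [-31.9  -0.5  58.6] roll 0.0
```

View pics/s1.png

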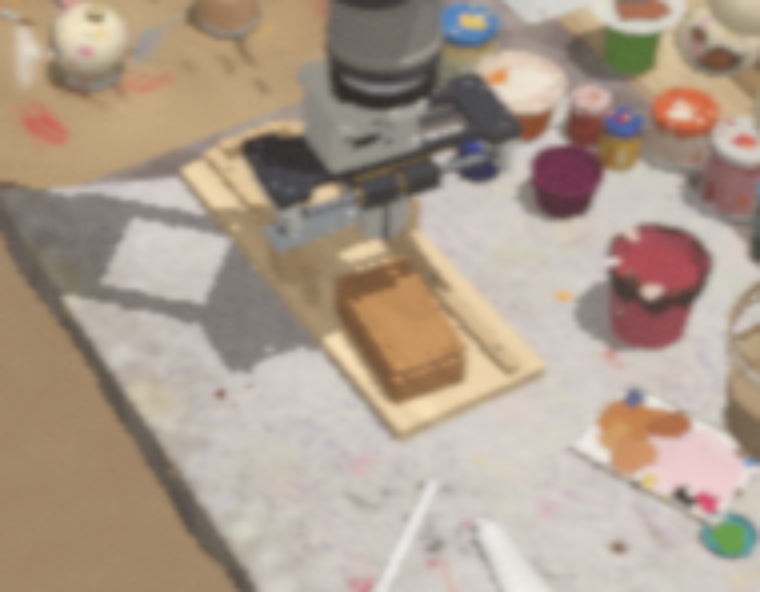

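The scene crop shows the box at about (400,330), with the lid proud by a thin gap, and the closed fingers above it near the bar. Next I'll move over the middle of the lid and come down slowly.

```bash
python3 -m crank '[[-1,-32,0,10,0],[-1,-32,0,30,0],[-1,-32,0,50,0],[-1,-32,0,56,0],[-1,-32,0,56,0],[-1,-32,0,56,0]]'; python3 -m crank '[[-1,0,0,2,0],[-1,0,0,3,0],[-1,0,0,4,0],[-1,0,0,4,0]]'
```

```text
time: 2.98
tool_pos: [0.4734, -0.3964, 0.2515]
tool_rot: [3.141, 0.001, 1.484]
contact_force: [-0.3, 0.1, 0.6]
opening: 0.0007
grip_force: 0.0
time: 3.32
tool_pos: [0.4729, -0.3969, 0.2467]
tool_rot: [3.141, 0.0, 1.483]
contact_force: [-0.3, 0.5, -0.6]
opening: 0.0002
grip_force: 0.0
```

```bash
for i in 1 ; do python3 -m crank '[[-1,0,0,1,0],[-1,0,0,2,0],[-1,0,0,2,0]]'; python3 -m crank '[[-1,0,0,1,0],[-1,0,0,1,0]]';  python3 -m crank '[[-1,0,0,1,0],[-1,0,0,1,0]]'; done
```

```text
time: 3.57
tool_pos: [0.4729, -0.3971, 0.2447]
tool_rot: [3.141, 0.0, 1.483]
contact_force: [-0.3, 0.9, 4.5]
opening: 0.0004
grip_force: 2.0
time: 3.73
tool_pos: [0.4729, -0.397, 0.2447]
tool_rot: [3.141, 0.001, 1.483]
contact_force: [-2.5, 1.8, 9.8]
opening: 0.0004
grip_force: 5.2
time: 3.9
tool_pos: [0.4729, -0.397, 0.2443]
tool_rot: [3.141, 0.001, 1.483]
contact_force: [-4.3, 3.2, 14.8]
opening: 0.0005
grip_force: 7.0
```

```bash
python3 -m crank '[[-1,0,0,1,0],[-1,0,0,1,0]]';  python3 -m crank '[[-1,0,0,1,0],[-1,0,0,1,0]]'; python3 -m crank '[[-1,0,0,1,0],[-1,0,0,1,0]]'
```

```text
time: 4.07
tool_pos: [0.4729, -0.397, 0.2435]
tool_rot: [3.14, 0.001, 1.483]
contact_force: [-4.0, 4.6, 15.7]
opening: 0.0006
grip_force: 7.8
time: 4.23
tool_pos: [0.4728, -0.397, 0.2426]
tool_rot: [3.14, 0.001, 1.483]
contact_force: [-3.3, 4.1, 16.0]
opening: 0.0001
grip_force: 8.0
time: 4.4
tool_pos: [0.4728, -0.397, 0.2416]
tool_rot: [3.14, 0.001, 1.483]
contact_force: [-4.1, 3.2, 15.9]
opening: 0.0003
grip_force: 8.2
```

Sliding at a steady 16 N; I'll keep going until it rises.

```bash
python3 -m crank '[[-1,0,0,1,0],[-1,0,0,1,0]]';  python3 -m crank '[[-1,0,0,1,0],[-1,0,0,1,0]]'; python3 -m crank '[[-1,0,0,1,0],[-1,0,0,1,0]]'
```

```text
time: 4.57
tool_pos: [0.4729, -0.397, 0.2407]
tool_rot: [3.14, 0.001, 1.483]
contact_force: [-3.8, 4.5, 17.6]
opening: 0.0006
grip_force: 8.2
time: 4.73
tool_pos: [0.4729, -0.397, 0.2397]
tool_rot: [3.14, 0.001, 1.483]
contact_force: [-3.9, 3.9, 16.7]
opening: 0.0004
grip_force: 8.2
time: 4.9
tool_pos: [0.4728, -0.397, 0.2387]
tool_rot: [3.14, 0.001, 1.483]
contact_force: [-3.2, 3.2, 16.8]
opening: 0.0004
grip_force: 8.2
```

```bash
python3 -m crank '[[-1,0,0,1,0],[-1,0,0,1,0]]';  python3 -m crank '[[-1,0,0,0.5,0],[-1,0,0,0.5,0]]'
```

```text
time: 5.07
tool_pos: [0.4729, -0.397, 0.2381]
tool_rot: [3.14, 0.001, 1.483]
contact_force: [-5.4, 4.9, 20.0]
opening: 0.0004
grip_force: 9.9
time: 5.23
tool_pos: [0.4728, -0.3969, 0.2381]
tool_rot: [3.14, 0.001, 1.483]
contact_force: [-6.0, 5.7, 22.9]
opening: 0.0003
grip_force: 11.4
```

The lid is home: the top is at 60.1 mm and the force rose to 23 N. Next I'll lift and open, then re-measure the box, since the press may have shifted it.

```bash
python3 -m crank '[[-1,0,0,-10,0],[1,0,0,-40,0],[1,-150,0,-60,0],[1,-150,0,-60,0],[1,-150,0,-60,0],[1,-150,0,-60,0],[1,-150,0,-60,0],[1,-150,0,-60,0]]' 8;  python3 - <<'E'
from meas import *
p,d=vision.read_camera("top");np.savez("pics/top1.npz",p=p,d=d)
c,L,W,e=rect(p,"box",.059);e*=np.sign(e[1]);print(c.round(1),L.round(1),W.round(1),np.degrees(np.arctan2(-e[0],e[1])).round(2))
cv2.imwrite("pics/c2.png",cv2.resize(p[150:235,200:360,::-1],None,fx=5,fy=5,interpolation=cv2.INTER_CUBIC))
E
```

```text
time: 5.9
tool_pos: [0.4588, -0.5478, 0.2939]
tool_rot: [-3.141, -0.001, 1.48]
contact_force: [0.4, -1.0, -0.1]
opening: 0.0424
grip_force: 0.0
[ 473. -396.] 111.0 62.2 -5.18
```

View pics/c2.png

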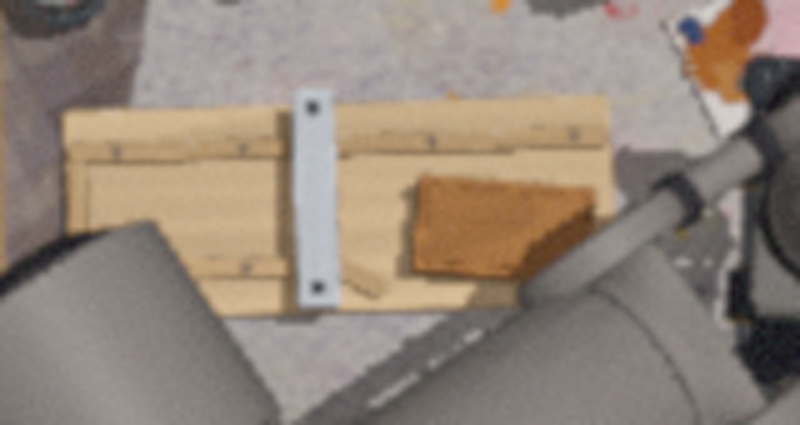

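The top crop shows the box flat and still askew, left end at about (417,225). Only its rear lower corner is hidden by the arm, so the rectangle fit still holds. Next is a grip near the rear.

```bash
python3 go.py .4692 -.4378 .255 84.8
```

```text
d [109.1   0.2  39. ] roll 0.002
```

```bash
python3 -m crank '[[1,109,0,0,0],[1,109,0,0,0],[1,109,0,0,0],[1,109,0,0,0],[1,109,0,20,0],[1,109,0,35,0],[1,109,0,39,0],[1,109,0,39,0],[1,109,0,39,0]]' 8; python3 go.py .4692 -.4378 .212 84.8
```

```text
time: 6.7
tool_pos: [0.4695, -0.4377, 0.2561]
tool_rot: [3.142, -0.0, 1.483]
contact_force: [0.4, 0.4, 0.5]
opening: 0.0916
grip_force: 0.0
d [-0.2 -0.3 44.1] roll 0.003
```

```bash
python3 -m crank '[[1,0,0,20,0],[1,0,0,38,0],[1,0,0,44,0],[1,0,0,44,0],[1,0,0,44,0]]' 8; python3 -m crank '[[0.2,0,0,0,0],[0.2,0,0,0,0],[0,0,0,0,0],[0,0,0,0,0],[-0.2,0,0,0,0],[-0.2,0,0,0,0],[-0.2,0,0,0,0],[-0.2,0,0,0,0]]' 8
```

```text
time: 7.12
tool_pos: [0.4695, -0.4381, 0.2126]
tool_rot: [3.141, 0.001, 1.483]
contact_force: [-0.0, -0.9, 0.7]
opening: 0.0917
grip_force: 0.0
time: 7.78
tool_pos: [0.4695, -0.438, 0.2122]
tool_rot: [3.141, 0.001, 1.483]
contact_force: [1.5, 0.6, 2.0]
opening: 0.0599
grip_force: 8.0
```

Gripped at 59.9 mm. Now I'll square it (+6.1°) and bring it near the channel's line.

```bash
python3 go.py .495 -.438 .2122 91.1; python3 -m crank '[[-0.2,0,5,0,-0.02],[-0.2,1,10,0,-0.05],[-0.2,2,15,0,-0.08],[-0.2,2,20,0,-0.107],[-0.2,2,23,0,-0.107],[-0.2,2,25.4,0,-0.107],[-0.2,2,25.4,0,-0.107],[-0.2,2,25.4,0,-0.107]]' 8
python3 - <<'E'
from meas import *
p,d=vision.read_camera("top");np.savez("pics/top2.npz",p=p,d=d)
cv2.imwrite("pics/c3.png",cv2.resize(p[150:235,200:360,::-1],None,fx=5,fy=5,interpolation=cv2.INTER_CUBIC))
E
```

```text
d [ 2.2 25.4  0. ] roll -0.107
time: 8.45
tool_pos: [0.4949, -0.4381, 0.2121]
tool_rot: [-3.141, 0.0, 1.591]
contact_force: [-1.3, 0.3, 4.9]
opening: 0.0602
grip_force: 8.0
```

View pics/c3.png

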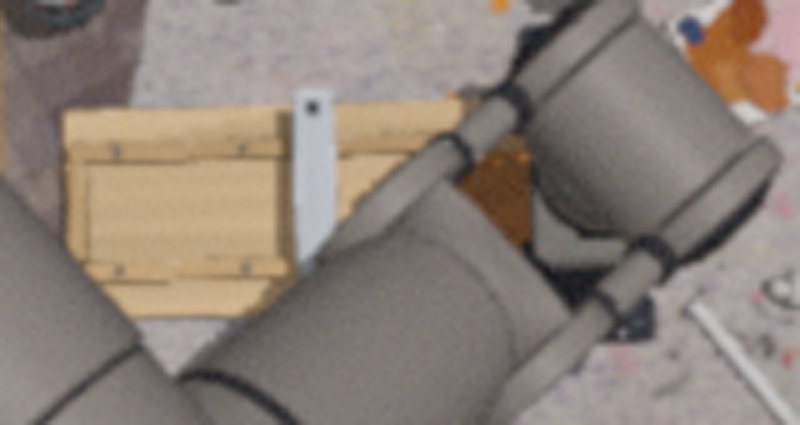

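The arm hides the box in this crop, so I'll find the fence by touch.

```bash
for i in 1; do python3 -m crank '[[-0.2,0,1,0,0],[-0.2,0,2,0,0],[-0.2,0,2,0,0]]'; python3 -m crank '[[-0.2,0,1,0,0],[-0.2,0,1,0,0]]'; done; python3 -m crank '[[-0.2,0,0.7,0,0],[-0.2,0,0.7,0,0]]'
```

```text
time: 8.75
tool_pos: [0.4965, -0.4381, 0.2121]
tool_rot: [-3.14, -0.0, 1.591]
contact_force: [-4.3, 1.5, 5.8]
opening: 0.06
grip_force: 7.9
time: 8.92
tool_pos: [0.4975, -0.4381, 0.2121]
tool_rot: [-3.14, -0.0, 1.591]
contact_force: [-3.3, 0.1, 5.9]
opening: 0.0601
grip_force: 7.9
time: 9.08
tool_pos: [0.4982, -0.4382, 0.2121]
tool_rot: [-3.14, -0.0, 1.591]
contact_force: [-4.2, 0.0, 5.8]
opening: 0.0601
grip_force: 7.9
```

```bash
python3 -m crank '[[-0.2,0,0.7,0,0],[-0.2,0,0.7,0,0]]';python3 -m crank '[[-0.2,0,0.7,0,0],[-0.2,0,0.7,0,0]]'
```

```text
time: 9.25
tool_pos: [0.4987, -0.4382, 0.212]
tool_rot: [-3.14, -0.0, 1.591]
contact_force: [-3.9, 0.3, 6.7]
opening: 0.0599
grip_force: 7.9
time: 9.42
tool_pos: [0.4993, -0.4383, 0.212]
tool_rot: [-3.139, 0.0, 1.591]
contact_force: [-6.3, -0.4, 7.0]
opening: 0.0598
grip_force: 8.0
```

```bash
python3 -m crank '[[-0.2,0,0.7,0,0],[-0.2,0,0.7,0,0]]'; python3 -c "
from cell import telemetry as t;print(t.observe()['torque'])"
```

```text
time: 9.58
tool_pos: [0.4999, -0.4384, 0.212]
tool_rot: [-3.139, 0.0, 1.591]
contact_force: [-5.0, -1.2, 6.8]
opening: 0.0601
grip_force: 8.0
[-0.33957542  1.15109358  0.16021428]
```

```bash
python3 -m crank '[[-0.2,0,0.7,0,0],[-0.2,0,0.7,0,0]]';python3 -m crank '[[-0.2,0,0.7,0,0],[-0.2,0,0.7,0,0]]'; python3 -c "
from cell import telemetry as t;print(t.observe()['torque'])"
```

```text
time: 9.75
tool_pos: [0.5004, -0.4385, 0.212]
tool_rot: [-3.139, 0.0, 1.591]
contact_force: [-6.1, -1.9, 6.6]
opening: 0.0603
grip_force: 8.0
time: 9.92
tool_pos: [0.5008, -0.4386, 0.212]
tool_rot: [-3.138, 0.0, 1.591]
contact_force: [-7.4, -1.9, 7.4]
opening: 0.0598
grip_force: 8.0
[-0.36531538  1.46820059  0.19088212]
```

Run:
```python
from h import *
p,d=vision.read_camera("scene");cv2.imwrite("pics/s2.png",cv2.resize(p[160:255,205:315,::-1],None,fx=6,fy=6,interpolation=cv2.INTER_CUBIC))
```

```text
(no output)
```

View pics/s2.png

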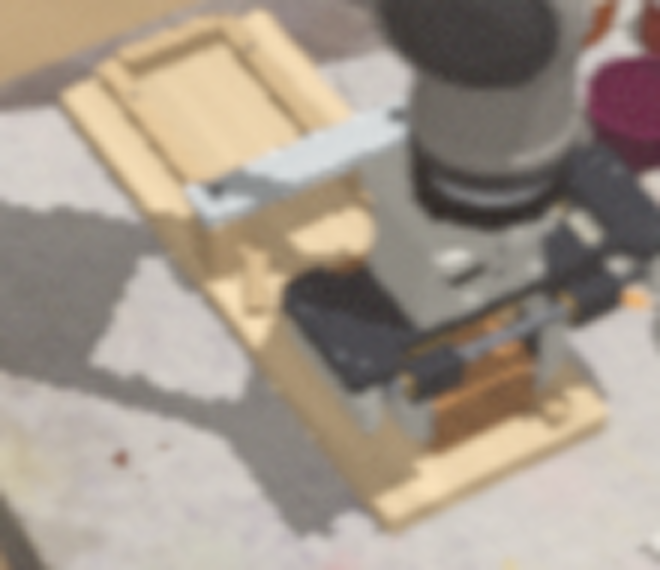

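The scene crop shows the box held at its rear end, its right side along the fence near (540,400). Force is about 7 N, acting ahead of the grip, so it has met the fence. Next I'll back off about 2 mm and slide along.

```bash
python3 -m crank '[[-0.2,0,-2,0,0],[-0.2,0,-3.4,0,0],[-0.2,10,-3.4,0,0],[-0.2,20,-3.4,0,0],[-0.2,30,-3.4,0,0],[-0.2,40,-3.4,0,0],[-0.2,40,-3.4,0,0]]';python3 -m crank '[[-0.2,5,0,0,0],[-0.2,10,0,0,0],[-0.2,10,0,0,0]]'; python3 -m crank '[[-0.2,5,0,0,0],[-0.2,10,0,0,0],[-0.2,10,0,0,0]]'
```

```text
time: 10.55
tool_pos: [0.498, -0.3953, 0.2118]
tool_rot: [-3.141, -0.002, 1.591]
contact_force: [0.1, 4.7, 7.5]
opening: 0.06
grip_force: 8.0
time: 10.8
tool_pos: [0.4977, -0.387, 0.2118]
tool_rot: [-3.141, -0.001, 1.59]
contact_force: [-0.0, 1.9, 5.5]
opening: 0.0602
grip_force: 8.0
time: 11.05
tool_pos: [0.4974, -0.3773, 0.2118]
tool_rot: [-3.142, -0.0, 1.59]
contact_force: [-0.2, -1.1, 5.6]
opening: 0.0599
grip_force: 8.0
```

```bash
python3 -m crank '[[-0.2,5,0,0,0],[-0.2,10,0,0,0],[-0.2,15,0,0,0],[-0.2,15,0,0,0]]';python3 -m crank '[[-0.2,5,0,0,0],[-0.2,10,0,0,0],[-0.2,15,0,0,0],[-0.2,15,0,0,0]]'
```

```text
time: 11.38
tool_pos: [0.4971, -0.3619, 0.2118]
tool_rot: [-3.141, -0.001, 1.59]
contact_force: [-0.5, 0.3, 5.2]
opening: 0.06
grip_force: 8.0
time: 11.72
tool_pos: [0.4969, -0.3468, 0.2118]
tool_rot: [-3.141, -0.001, 1.59]
contact_force: [0.8, -0.5, 6.3]
opening: 0.0601
grip_force: 8.0
```

```bash
python3 -m crank '[[-0.2,5,0,0,0],[-0.2,10,0,0,0],[-0.2,15,0,0,0],[-0.2,15,0,0,0]]';python3 -m crank '[[-0.2,5,0,0,0],[-0.2,10,0,0,0],[-0.2,15,0,0,0],[-0.2,20,0,0,0],[-0.2,20,0,0,0],[-0.2,20,0,0,0]]'
```

```text
time: 12.05
tool_pos: [0.4966, -0.3317, 0.2118]
tool_rot: [-3.141, -0.001, 1.59]
contact_force: [-0.6, -0.9, 5.9]
opening: 0.06
grip_force: 8.0
time: 12.55
tool_pos: [0.4962, -0.3118, 0.2118]
tool_rot: [-3.141, -0.002, 1.59]
contact_force: [0.3, 0.1, 6.3]
opening: 0.06
grip_force: 8.0
```

```bash
python3 -m crank '[[0.2,0,0,0,0],[1,0,0,0,0],[1,0,0,0,0],[1,0,0,0,0],[1,0,0,0,0],[1,0,0,0,0],[1,0,0,0,0]]';python3 -m crank '[[1,0,0,-35,0],[1,0,0,-75,0],[1,0,0,-75,0],[1,35,0,-75,0],[1,72,0,-75,0],[1,72,0,-75,0],[1,72,0,-75,0],[1,72,0,-75,0]]'
python3 - <<'E'
from meas import *
p,d=vision.read_camera("scene");cv2.imwrite("pics/s3.png",cv2.resize(p[150:255,200:320,::-1],None,fx=5,fy=5,interpolation=cv2.INTER_CUBIC))
E
```

```text
time: 13.13
tool_pos: [0.4961, -0.3129, 0.2115]
tool_rot: [-3.141, -0.001, 1.59]
contact_force: [-0.2, 0.1, 0.8]
opening: 0.0907
grip_force: 0.0
time: 13.8
tool_pos: [0.4951, -0.2413, 0.287]
tool_rot: [3.141, 0.001, 1.59]
contact_force: [0.7, -0.1, 0.0]
opening: 0.0915
grip_force: 0.0
```

View pics/s3.png

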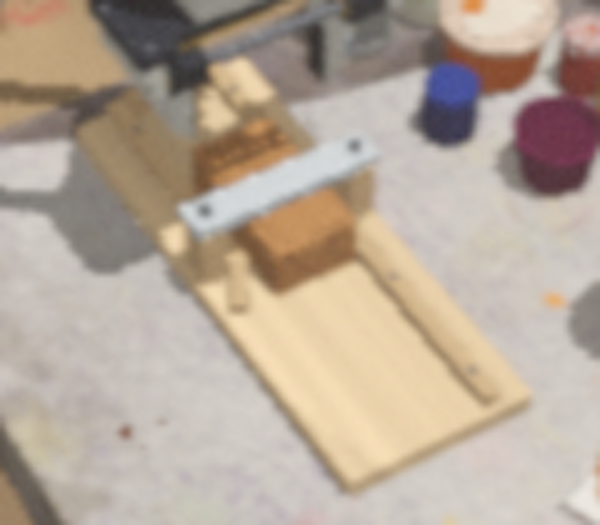

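The scene crop shows the box square in the channel under the bar, front end at about (250,150) and rear at about (300,270). Next I'll lower on the outfeed side and grip.

```bash
python3 -m crank '[[1,0,0,30,0],[1,0,0,60,0],[1,0,0,72,0],[1,0,0,75,0],[1,0,0,75,0],[1,0,0,75,0]]' 8; python3 -m crank '[[0.2,0,0,0,0],[0.2,0,0,0,0],[0,0,0,0,0],[0,0,0,0,0],[-0.2,0,0,0,0],[-0.2,0,0,0,0],[-0.2,0,0,0,0],[-0.2,0,0,0,0]]' 8
```

```text
time: 14.35
tool_pos: [0.4951, -0.242, 0.2124]
tool_rot: [3.14, 0.001, 1.589]
contact_force: [-0.1, -1.0, 0.1]
opening: 0.0916
grip_force: 0.0
time: 15.02
tool_pos: [0.4948, -0.241, 0.2121]
tool_rot: [3.141, 0.0, 1.59]
contact_force: [-1.3, 0.3, 3.1]
opening: 0.0596
grip_force: 8.0
```

```bash
python3 -m crank '[[-0.2,6,0,0,0],[-0.2,12,0,0,0],[-0.2,18,0,0,0],[-0.2,24,0,0,0],[-0.2,30,0,0,0],[-0.2,30,0,0,0]]'; python3 -m crank '[[-0.2,6,0,0,0],[-0.2,12,0,0,0],[-0.2,18,0,0,0],[-0.2,24,0,0,0],[-0.2,30,0,0,0],[-0.2,34,0,0,0],[-0.2,34,0,0,0],[-0.2,34,0,0,0]]'
```

```text
time: 15.52
tool_pos: [0.4944, -0.2097, 0.212]
tool_rot: [3.141, -0.001, 1.591]
contact_force: [0.9, 1.6, 6.5]
opening: 0.0603
grip_force: 8.0
time: 16.18
tool_pos: [0.4937, -0.1761, 0.212]
tool_rot: [3.141, -0.001, 1.59]
contact_force: [0.3, 0.3, 5.6]
opening: 0.06
grip_force: 8.0
```

```bash
python3 -m crank '[[-0.2,2,0,0,0],[-0.2,4,0,0,0],[-0.2,6,0,0,0],[-0.2,8,0,0,0],[-0.2,8,0,0,0]]'; python3 -m crank '[[-0.2,1,0,0,0],[-0.2,2,0,0,0],[-0.2,2,0,0,0]]'; python3 -m crank '[[-0.2,1,0,0,0],[-0.2,2,0,0,0],[-0.2,2,0,0,0]]'
```

```text
time: 16.6
tool_pos: [0.4935, -0.1686, 0.212]
tool_rot: [3.141, 0.0, 1.59]
contact_force: [0.4, -3.8, 6.6]
opening: 0.0603
grip_force: 8.0
time: 16.85
tool_pos: [0.4935, -0.1668, 0.2121]
tool_rot: [3.141, 0.001, 1.59]
contact_force: [-0.9, -4.2, 4.3]
opening: 0.0602
grip_force: 8.0
time: 17.1
tool_pos: [0.4934, -0.1648, 0.212]
tool_rot: [3.141, 0.001, 1.59]
contact_force: [0.9, -4.3, 6.1]
opening: 0.0601
grip_force: 8.0
```

```bash
python3 -m crank '[[-0.2,1,0,0,0],[-0.2,2,0,0,0],[-0.2,2,0,0,0]]'; python3 -m crank '[[-0.2,1,0,0,0],[-0.2,2,0,0,0],[-0.2,2,0,0,0]]'
python3 - <<'E'
from h import *
p,d=vision.read_camera("scene");cv2.imwrite("pics/s4.png",cv2.resize(p[150:255,200:320,::-1],None,fx=5,fy=5,interpolation=cv2.INTER_CUBIC))
E
```

```text
time: 17.35
tool_pos: [0.4934, -0.1629, 0.2121]
tool_rot: [3.141, 0.001, 1.59]
contact_force: [0.4, -4.5, 6.2]
opening: 0.06
grip_force: 8.0
time: 17.6
tool_pos: [0.4934, -0.1615, 0.212]
tool_rot: [3.141, 0.002, 1.59]
contact_force: [0.4, -8.6, 2.5]
opening: 0.0599
grip_force: 8.0
```

View pics/s4.png

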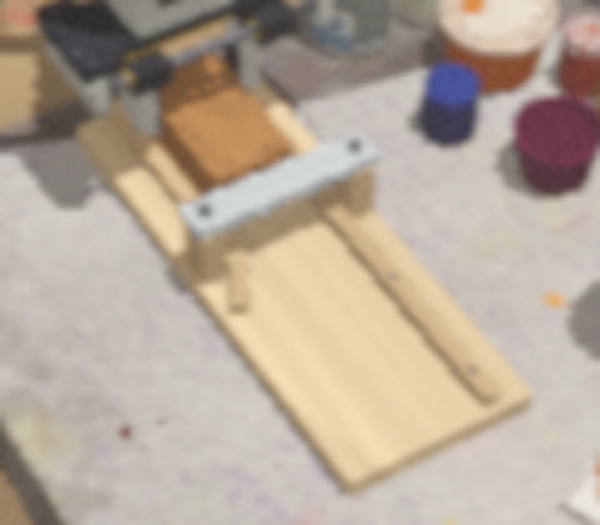

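The box is out beyond the bar, and the force rose to 8.6 N at 79.5 mm of travel, as expected for the stop. One short nudge will confirm it, then I'll release.

```bash
python3 -m crank '[[-0.2,0.7,0,0,0],[-0.2,0.7,0,0,0]]'; python3 -m crank '[[0.2,0,0,0,0],[1,0,0,0,0],[1,0,0,0,0],[1,0,0,0,0],[1,0,0,0,0],[1,0,0,0,0],[1,0,0,0,0]]'; python3 -m crank '[[1,0,0,-30,0],[1,0,0,-70,0],[1,0,0,-110,0],[1,-100,0,-150,0],[1,-200,0,-150,0],[1,-200,0,-150,0],[1,-300,0,-150,0],[1,-300,0,-150,0],[1,-300,0,-150,0],[1,-300,0,-150,0],[1,-300,0,-150,0],[1,-300,0,-150,0]]'
python3 - <<'E'
from meas import *
p,d=vision.read_camera("top")
cv2.imwrite("pics/c4.png",cv2.resize(p[150:235,195:335,::-1],None,fx=5.7,fy=5.7,interpolation=cv2.INTER_CUBIC))
c,L,W,e=rect(p,"box",.059);print(c,L,W,e)
o=np.array([494,-280.3]);a=np.radians(1.1);x=np.array([np.cos(a),np.sin(a)]);y=np.array([-np.sin(a),np.cos(a)])
print("gauge x,y",(c-o)@x,(c-o)@y)
E
```

```text
time: 17.82
tool_pos: [0.4934, -0.1611, 0.212]
tool_rot: [3.141, 0.003, 1.59]
contact_force: [-0.6, -9.7, 3.4]
opening: 0.0597
grip_force: 8.0
time: 18.4
tool_pos: [0.4932, -0.1601, 0.2116]
tool_rot: [-3.141, -0.0, 1.59]
contact_force: [0.5, 0.1, 0.9]
opening: 0.0911
grip_force: 0.0
time: 19.4
tool_pos: [0.4978, -0.4639, 0.3607]
tool_rot: [-3.141, 0.0, 1.586]
contact_force: [0.3, 0.6, 0.4]
opening: 0.0916
grip_force: 0.0
[ 491.63259888 -189.75952148] 112.67136 64.16543 [ 0.01526267 -0.99988353]
gauge x,y -0.6288192185726404 90.5692410496307
```

View pics/c4.png

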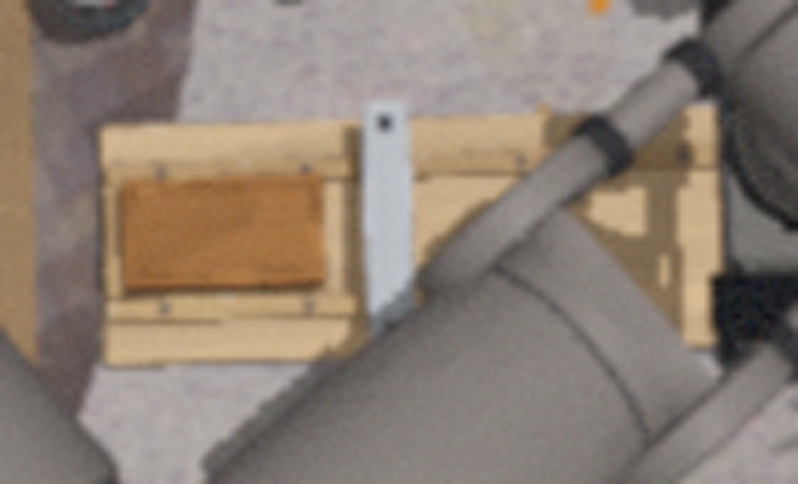

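The crop shows the box (120–322, 177–290) in the channel against the end stop, measured at about x = -0.6, y = 90.6 mm in the gauge frame. The arm is clear of it.

```bash
python3 -c "
from cell import ticket;print(ticket.hand_in())"
```

```text
the job is handed in; nothing more can be done
None
```

I pressed the lid home (peak about 23 N) and slid the box under the bar. I then drew it out against the end stop, released it, and handed the job in at about 19.5 s; no verdict came back, but the last picture puts the box at x ≈ -0.6, y ≈ 90.6 mm on the gauge.

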